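# Bring the salt round to the front of the spice carousel

### The job

The salt shaker (the one with the domed cap) on the spice carousel is turned away from the front, out of easy reach. With the fingertips in the finger notches of the wooden tray's rim, push the tray round, either way, until the salt shaker stands at the front, in the middle of the side that the steel splash guard leaves open, and leave the tray at rest there. Turn it only by pushing the rim: touch, lift or tip none of the things standing on it, and leave the kitchen timer beside the carousel where it is.

Things in the scene. Friction and masses are not known exactly. Their poses are not given: they have to be found in the camera images.
- carousel: fixed base of the spice carousel: a round steel plate, diameter 315 mm, 6 mm thick, standing on the worktop (z = 0). Origin: centre of its underside, on the tray's vertical turning axis. Its -x axis points to the front, the open side
- guard_top (a point): middle of the upper edge of the steel splash guard, at the back: a curved sheet 75 mm high and 5 mm thick at its beaded edge, fixed on the base plate at a radius of 156.5 mm, that runs round the back through 84 degrees either side of the base's +x; the other 192 degrees, round -x, are open
- tray (a joint): angle through which the tray has been turned since the start, rad, counter-clockwise from above (where it points: see notch0, pad0). It turns past any angle with a steady friction of about 0.12 N m (1 N at the rim) and a little damping: it stops when no longer pushed. The tray is a pale wooden disc, radius 150 mm, underside at z = 0.009, top at z = 0.031
- notch0 (a point): middle of one of the six finger notches in the tray's rim: on the tray's top (z = 0.031), radius 135 mm, 30 degrees counter-clockwise from the tray's x axis; the others follow every 60 degrees. A notch is cut right through, from the rim in to radius 116 mm, flanks nearly radial, 65 mm apart at the rim and 46 mm at the bottom; below lies the base plate, top at z = 0.006
- pad0 (a point): middle of one of six round cork pads on the tray's top, on which the jars stand: radius 60 mm, on the tray's x axis; the others follow every 60 degrees. Between the notches the rim forms six lobes about 92 mm wide, the middle of each in line with a pad. One pad is empty
- front_spot (a point): point on the tray's top (z = 0.031) at the middle of the open side, 60 mm from the turning axis toward the base's -x: where the middle of the salt shaker must come
- salt_shaker: salt shaker with white salt in clear glass and a domed grey cap with small holes, 44 mm diameter, 90 mm high, standing loose on one of the tray's pads, the only thing on the tray with a domed cap (its foot is uneven: it leans by up to 3 degrees). Origin: centre of its underside
- spice_a: glass spice jar with a flat-topped cylindrical cap, 45 mm diameter, 106 mm high, loose on a pad. Origin: centre of its underside
- spice_b: glass spice jar like spice_a
- spice_c: glass spice jar like spice_a
- dropper_bottle: small brown bottle with a black rubber dropper, 33 mm diameter, 102 mm high, loose on a pad. Origin: centre of its underside
- timer: white wind-up kitchen timer, 63 mm diameter, 52 mm high, to the right of the carousel, beside the hob; stays where it is. Origin: centre of its underside
There are look-alikes about, which are no part of the job. Leave any green look-alike of the spice_c alone.

How it is judged:
By the outcome, as a careful person would: the job done as asked, in the order asked, and still so for the second after the job is handed in, with the robot touching nothing.
It also fails if it takes over 64 s, if anything falls off the work surface, if the arm or the gripper's body presses on something with over 40 N, if the wrist force passes 120 N, or if a joint passes its speed limit or range.

### The arm

A 7-joint arm with a two-finger parallel gripper is mounted at the origin on a cart in front of the work surface, level with it; the furniture and walls round the work are solid. World frame = base frame: x ahead of the robot, y to its left, z up, the work surface at z = 0. Lengths are in m, angles in rad, forces in N, time in s.
With the tool pointing down it reaches from about 0.4 to 0.925 m from the base axis. Payload 4.1 kg.
Tool frame: the origin (TCP) lies midway between the tips of the shut fingers; the grasp point (between the pads) lies 19 mm behind it (pinch_z is the distance from the TCP to the grasp point, in m); z points along the fingers, y is the line along which they close (so a half turn about z gives the same grasp; the last joint's range is limited). The gripper opens to 85 mm and grips with 20 to 120 N. Pads are 22 mm wide; open, the fingers measure 114 mm over their backs; the gripper's body (76 mm by 85 mm) begins 54 mm behind the grasp point. The pads swing forward as they close: fully open they stand 13 mm farther back than shut.
Start: joints at [-1.411, 0.398, 0.045, 1.537, -0.019, 1.207, -0.051], TCP at [0.166, 0.628, 0.231] pointing down, gripper open.
Joint ranges: [-2.82, 2.82], [-0.49, 2.23], [-1.37, 1.46], [0, 2.46], [-1.36, 4.5], [0.23, 2], [-2.94, 2.94]. Speed limits (rad/s): [2.57, 2.57, 3.14, 3.14, 3.14, 3.14, 3.14].

### API

Orientations are given as a unit quaternion [w, x, y, z].
In Python, from plant import read_state, camera, camera_model, close_job, pinch_z gives the robot as it stands. The module is installed in compiled form; this text tells all that it offers.
- The arm moves only by the shell command python3 -m inch 'ROWS'. ROWS is a JSON list of rows, 1 to 5 of them, each of 7 numbers: the finger opening in m, then dx, dy, dz in normalised numbers (1 is 0.4 m), then a rotation vector rx, ry, rz in normalised numbers (1 is pi rad); each row is the pose to reach, as a shift and turn from the pose commanded when the command began, along the tool's axes at that moment; what a row does not reach only later rows make up. A row lasts 1/12 s, in which the tool goes at most 0.0417 m and 0.125 rad, less where a joint would pass 70% of its speed; a pose out of reach is approached as far as the arm can. The fingers move at their own pace and stop on an object; the grip force is fixed at half the most. Time passes only in rows, so rows that do not move let the fingers close. It prints the time, the measured TCP pose, the force, the opening and the grip force at its end. Shift and turn numbers lie between -1 and 1, and a call with a number outside is refused. Input that does not fit is refused with a message, and nothing moves.
- read_state(): the state, without advancing time (a new reading comes with each control period).
- camera(name): name is "scene" or "top" or "wrist"; returns (picture, depth): 384x512x3 uint8, blue, green, red; 384x512 float32, m along the optical axis (not along the pixel's ray), 0 where there is no reading.
- camera_model(name): a dict with "intrinsics" (3x3 intrinsics, pixels), "D" ([k1, k2, p1, p2, k3] as OpenCV has them; the pictures are not rectified), "R" (3x3) and "t" (3): a world point X has camera coordinates R X + t; the wrist camera has in their place "mount" (4x4, takes a point from camera to tool coordinates, whose origin is the TCP and whose axes are the flange's). Camera axes: x right, y down, z forward; pixel columns grow to the right and rows downward; lengths in m; the calibration is good to about 2 mm. A picture is of the moment at which its call begins: read the wrist's pose just before it. camera_model takes no time and is no camera call.
- close_job(): hands the job in; it is judged then, once.
The state is a dict: "t": time; "joint_positions": joint angles; "qd": joint speeds; "effort": joint torques, N m; "tool_pos": TCP position; "tool_rot": TCP orientation; "wrist_force": force on the tool from outside, world axes, zero at the start; "torque": the same for the moment, N m; "width": finger opening in m; "gripper_force": force on a finger pad.
Only numpy, scipy, OpenCV 4.12 (cv2) and the standard library are available. Lean on these libraries where they do the work, as an engineer would, in place of code of your own. Each camera call takes 0.05 s, during which the arm holds its last target. There are 200 camera calls.

## Working session

There is one attempt and no reset: what is moved stays moved. The work goes in short steps, Python scripts to look and compute and a shell command to move; the robot and the scene stay as the last step left them, time stands still between calls to the robot, and variables do not carry over. Pictures are saved under pics/ and viewed, at most 10 in all, crops included, and the job is handed in when it is done.

```bash
mkdir -p pics; python3 - <<'E'
from plant import *
import cv2,numpy as np
np.set_printoptions(precision=4,suppress=True)
s=read_state();print(s)
for n in("scene","top"):
    p,d=camera(n);cv2.imwrite(f"pics/{n}0.png",p);np.save(f"pics/{n}0.npy",d);m=camera_model(n);print(n,m)
print(camera_model("wrist"),pinch_z)
E
```

```text
{'t': 0.0, 'joint_positions': array([-1.411 ,  0.3992,  0.0451,  1.5379, -0.0187,  1.2069, -0.0507]), 'qd': array([ 0.0007,  0.0002, -0.0008,  0.0005, -0.0002,  0.0002,  0.0002]), 'effort': array([ -0.0002, -47.5133,   1.3645, -25.422 ,   0.0116,   0.0093,
         0.    ]), 'tool_pos': array([0.1662, 0.6278, 0.2303]), 'tool_rot': array([-0.    ,  0.129 ,  0.9916, -0.001 ]), 'wrist_force': array([0.3877, 0.9367, 0.0981]), 'torque': array([-0.0084,  0.0193, -0.0349]), 'gripper_force': 0.0, 'width': 0.08499251049986628}
scene {'intrinsics': array([[467.2569,   0.    , 251.9559],
       [  0.    , 467.2569, 195.7621],
       [  0.    ,   0.    ,   1.    ]]), 'D': array([0.0161, 0.    , 0.    , 0.    , 0.    ]), 'R': array([[ 0.8252, -0.5648, -0.0118],
       [-0.3425, -0.4835, -0.8056],
       [ 0.4493,  0.6688, -0.5924]]), 't': array([-0.4429,  0.3064,  0.6412])}
top {'intrinsics': array([[378.753 ,   0.    , 253.8318],
       [  0.    , 378.753 , 187.672 ],
       [  0.    ,   0.    ,   1.    ]]), 'D': array([0.0046, 0.    , 0.    , 0.    , 0.    ]), 'R': array([[ 0.0231, -0.9997,  0.0101],
       [-0.9928, -0.0241, -0.1174],
       [ 0.1176, -0.0073, -0.993 ]]), 't': array([0.0914, 0.621 , 0.8705])}
{'intrinsics': array([[274.1958,   0.    , 255.342 ],
       [  0.    , 274.1958, 192.4778],
       [  0.    ,   0.    ,   1.    ]]), 'D': array([-0.0671,  0.    ,  0.    ,  0.    ,  0.    ]), 'mount': array([[ 0.    , -0.9585, -0.2851,  0.0708],
       [ 1.    ,  0.0001, -0.0003, -0.0006],
       [ 0.0004, -0.2851,  0.9585, -0.1423],
       [ 0.    ,  0.    ,  0.    ,  1.    ]])} 0.0187
```

View pics/scene0.png

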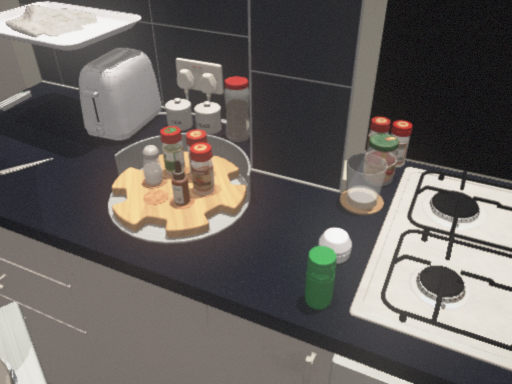

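View pics/top0.png

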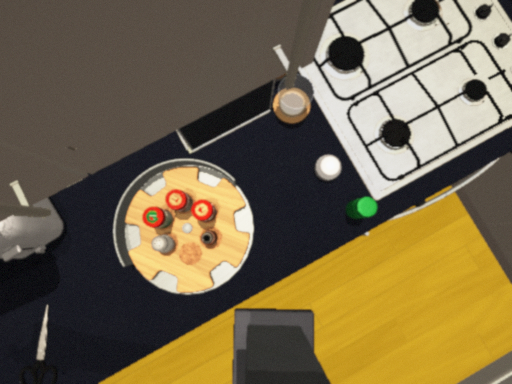

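The scene view shows the carousel around px (180,190), with the domed grey shaker at (152,165). In the top view the tray centre is near (187,229), the salt is at (163,243) and the empty pad at (190,253). The guard runs round the upper left, and the front faces lower right. The timer is at (328,167) and the green look-alike at (362,208).
Candidates for the salt are the domed grey cap (163,243), the red flat caps (155,217), (177,200) and (203,211), and the dropper (208,238). I choose the domed grey one. Next I'll measure and check a close crop.

```bash
cat > h.py <<'E'
import numpy as np,cv2
from plant import *
np.set_printoptions(precision=4,suppress=True)
def cloud(n,d):
    m=camera_model(n);v,u=np.mgrid[:384,:512]
    q=cv2.undistortPoints(np.stack([u,v],-1).reshape(-1,1,2).astype(float),m["intrinsics"],m["D"]).reshape(384,512,2)
    X=np.dstack([q*d[...,None],d])-m["t"]
    return X@m["R"]          # R^T (Xc - t)
def circ(P):
    A=np.c_[2*P,np.ones(len(P))];s=np.linalg.lstsq(A,(P**2).sum(1),rcond=None)[0]
    return s[:2],np.sqrt(s[2]+s[:2]@s[:2])
def proj(n,X):
    m=camera_model(n);return cv2.projectPoints(np.array(X,float).reshape(-1,3),cv2.Rodrigues(m["R"])[0],m["t"],m["intrinsics"],m["D"])[0].reshape(-1,2)
E
python3 - <<'E'
from h import *
p=cv2.imread("pics/top0.png");d=np.load("pics/top0.npy");X=cloud("top",d)
for n,u,v in [("salt",163,243),("a",155,217),("b",177,200),("c",203,211),("drop",208,238),("timer",328,167),("green",365,207),("tray",190,253),("table",260,250),("carC",187,229)]:
    print(n,X[v,u])
hsv=cv2.cvtColor(p,cv2.COLOR_BGR2HSV)
z=X[...,2]
box=np.zeros(z.shape,bool);box[150:305,100:265]=1
w=box&(abs(z-.031)<.006)&(hsv[...,1]>70)&(d>0)
P=X[w][:,:2]
hull=cv2.convexHull(P.astype(np.float32)).reshape(-1,2)
c,r=circ(hull.astype(float));print("tray",len(P),c,r)
for k in range(3):
    e=abs(np.hypot(*(hull-c).T)-r);c,r=circ(hull[e<.004].astype(float));print(c,r)
g=box&(z>.06)&(d>0);Q=X[g][:,:2]-c;rr=np.hypot(*Q.T);Q=Q[(rr>.14)&(rr<.17)]
a=np.degrees(np.arctan2(Q[:,1],Q[:,0]));a=np.sort(a%360);print("guard ang",len(a),a[:3],a[-3:],np.histogram(a,bins=36,range=(0,360))[0])
# notch angles: wood fraction at r .12-.145
Q=P-c;rr=np.hypot(*Q.T);s=(rr>.122)&(rr<.145);a=np.degrees(np.arctan2(Q[s,1],Q[s,0]))%360
print("notch lobes phase",np.degrees(np.angle(np.exp(6j*np.radians(a)).mean()))/6)
print(np.histogram(a,bins=36,range=(0,360))[0])
im=cv2.resize(p[150:310,100:270],None,fx=3.5,fy=3.5,interpolation=2);cv2.imwrite("pics/crop.png",im)
sc=cv2.imread("pics/scene0.png")[110:250,90:270];cv2.imwrite("pics/crop2.png",cv2.resize(sc,None,fx=4,fy=4,interpolation=2))
E
```

```text
salt [0.4854 0.2981 0.1158]
a [0.5397 0.3134 0.135 ]
b [0.5765 0.2682 0.1383]
c [0.5545 0.2125 0.1392]
drop [0.4983 0.2013 0.1264]
timer [ 0.6709 -0.0691  0.0492]
green [ 0.5733 -0.1383  0.1082]
tray [0.4607 0.2528 0.0307]
table [ 0.47    0.0872 -0.0008]
carC [0.5167 0.2614 0.0363]
tray 8263 [0.5205 0.2632] 0.14909582688365164
[0.5205 0.2632] 0.14909582688365164
[0.5205 0.2632] 0.14909582688365164
[0.5205 0.2632] 0.14909582688365164
guard ang 631 [0.2061 0.4439 1.128 ] [359.4909 359.5251 359.9813] [27 33 37 37 39 43 42 43 46 47 45 46 22  0  0  0  0  0  0  0  0  0  0  0
  0  0  0  0  0  0  0 15 27 28 25 29]
notch lobes phase 9.71195443322779
[ 90  91  66   0   0  75  91  95  73   0   0  79  97 100  77   0   0  80
  97 100  76   0   0  79  99  99  71   0   0  77  95  88  65   0   0  74]
```

View pics/crop.png

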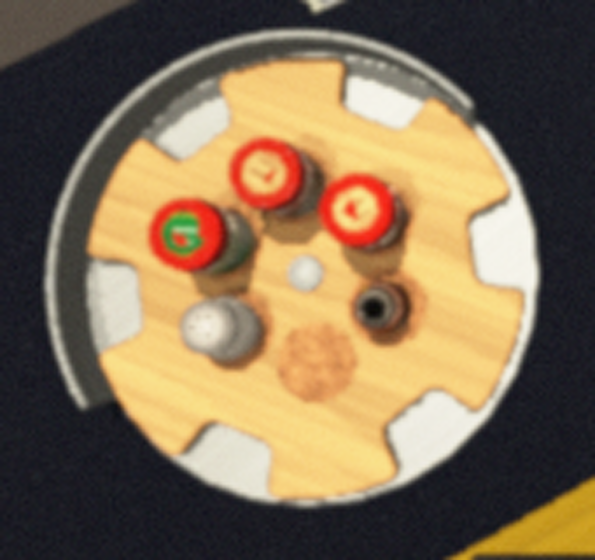

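View pics/crop2.png

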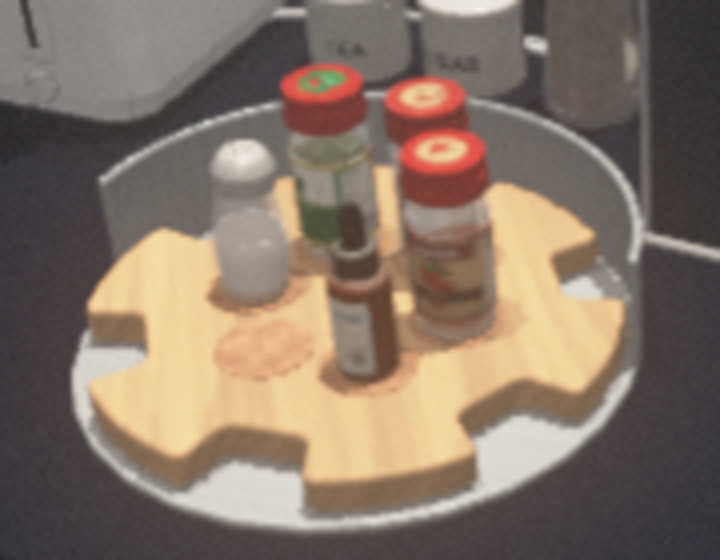

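The domed grey cap is confirmed: dome with holes at crop px (205,325), in scene crop at (243,160). The others have flat red caps or a dropper. Now the exact angles.

```bash
cat > m.py <<'E'
from h import *
c=np.array([.5205,.2632])
def measure(tag):
    out={}
    for n in("top","scene"):
        p,d=camera(n);cv2.imwrite(f"pics/{n}_{tag}.png",p);X=cloud(n,d);hsv=cv2.cvtColor(p,cv2.COLOR_BGR2HSV)
        z=X[...,2];Q=X[...,:2]-c;rr=np.hypot(Q[...,0],Q[...,1]);a=np.degrees(np.arctan2(Q[...,1],Q[...,0]))%360
        g=(rr>.150)&(rr<.163)&(z>.074)&(z<.085)&(d>0);ag=(a[g]-40+180)%360-180
        w=(abs(z-.031)<.006)&(hsv[...,1]>70)&(rr<.147)&(rr>.12)&(d>0)
        print(n,"guard ends",np.percentile(ag,[0,1,2,98,99,100])+40,
          "lobe phase",np.degrees(np.angle(np.exp(6j*np.radians(a[w])).mean()))/6)
        b=(rr<.1)&(z>.04)&(z<.125)&(hsv[...,1]<45)&(hsv[...,2]>80)&(d>0)
        for lo,hi in((.04,.07),(.07,.1),(.1,.125)):
            k=b&(z>lo)&(z<hi)
            if k.sum()>8: M=np.median(X[k],0);print("  grey",lo,k.sum(),M,"ang",np.degrees(np.arctan2(*(M[:2]-c)[::-1]))%360)
E
python3 - <<'E'
from m import *
from scipy.spatial.transform import Rotation as R
measure("1")
s=read_state();q=s["tool_rot"];Rt=R.from_quat(np.r_[q[1:],q[0]]).as_matrix();print(Rt)
ph=np.radians(159.7);T=np.r_[c+.138*np.array([np.cos(ph),np.sin(ph)]),.017]
print(T,Rt.T@(T-s["tool_pos"]),"x axis ang",np.degrees(np.arctan2(Rt[1,0],Rt[0,0])))
E
```

```text
top guard ends [-45.1999 -43.5207 -42.0267 121.6197 123.2271 124.3356] lobe phase 9.668322718697803
  grey 0.07 17 [0.4821 0.2928 0.0824] ang 142.38827936652316
  grey 0.1 139 [0.4852 0.3055 0.1174] ang 129.78780178254098
scene guard ends [-44.94   -43.9231 -42.6673 122.706  123.3895 124.4731] lobe phase 9.418115972895437
  grey 0.04 226 [0.4792 0.2926 0.0588] ang 144.59087115088448
  grey 0.07 356 [0.4874 0.2983 0.0822] ang 133.32682670866757
  grey 0.1 296 [0.4911 0.299  0.1089] ang 129.3695038190663
[[-0.9667  0.2558 -0.0002]
 [ 0.2558  0.9667 -0.0011]
 [-0.0001 -0.0011 -1.    ]]
[0.3911 0.3111 0.017 ] [-0.2984 -0.2487  0.214 ] x axis ang 165.18177266620376
```

Front is at 219.7° and the salt at 129.6°, so the tray needs +90° counter-clockwise. I'll use the notch at 159.7°.

The manual's scale: shifts go in shares of 0.4 m and turns go in shares of pi rad. Converting my numbers, -0.15 m is -0.375, -0.125 m is -0.3125, 0.096 rad is 0.0306.

```bash
python3 -m inch '[[0, -0.075, -0.0625, 0, 0, 0, 0.0064], [0, -0.15, -0.125, 0, 0, 0, 0.0127], [0, -0.225, -0.1875, 0, 0, 0, 0.0191], [0, -0.3, -0.25, 0, 0, 0, 0.0255], [0, -0.375, -0.3125, 0, 0, 0, 0.0306]]'
python3 -m inch '[[0, -0.075, -0.025, 0, 0, 0, 0], [0, -0.15, -0.0625, 0, 0, 0, 0], [0, -0.225, -0.125, 0, 0, 0, 0], [0, -0.3, -0.1875, 0, 0, 0, 0], [0, -0.325, -0.25, 0, 0, 0, 0]]'
python3 - <<'E'
from m import *
from scipy.spatial.transform import Rotation as R
s=read_state();q=s["tool_rot"];Rt=R.from_quat(np.r_[q[1:],q[0]]).as_matrix()
ph=np.radians(159.7);T=np.r_[c+.138*np.array([np.cos(ph),np.sin(ph)]),.017]
print(s["tool_pos"],Rt.T@(T-s["tool_pos"]),"x axis ang",np.degrees(np.arctan2(Rt[1,0],Rt[0,0])),s["width"])
E
```

```text
t: 0.62
tool_pos: [0.2801, 0.4674, 0.2311]
tool_rot: [-0.0, 0.177, 0.984, -0.0]
wrist_force: [0.6, 0.5, -0.1]
width: 0.0257
gripper_force: 0.0
t: 1.03
tool_pos: [0.3703, 0.3264, 0.2314]
tool_rot: [0.001, 0.179, 0.984, -0.0]
wrist_force: [0.5, -1.2, 0.8]
width: -0.0002
gripper_force: 0.0
[0.3703 0.3264 0.2314] [-0.0242 -0.0071  0.2145] x axis ang 159.3462855624869 -0.00015690099764814367
```

To row units: 0.12 m is 0.3, 0.09 m is 0.225.

```bash
cat > w.py <<'E'
from m import *
from scipy.spatial.transform import Rotation as R
import sys
s=read_state();q=s["tool_rot"];Rt=R.from_quat(np.r_[q[1:],q[0]]).as_matrix()
ph=np.radians(float(sys.argv[1]));T=np.r_[c+.138*np.array([np.cos(ph),np.sin(ph)]),.017]
D=s["tool_pos"][:2]-c
print(s["t"],s["tool_pos"],"to go",Rt.T@(T-s["tool_pos"]),"x ang",np.degrees(np.arctan2(Rt[1,0],Rt[0,0])),"r",np.hypot(*D),"ang",np.degrees(np.arctan2(D[1],D[0]))%360,s["wrist_force"])
E
python3 -m inch '[[0, -0.03, -0.01, 0.05, 0, 0, 0], [0, -0.05, -0.01, 0.125, 0, 0, 0], [0, -0.05, -0.01, 0.225, 0, 0, 0], [0, -0.05, -0.01, 0.3, 0, 0, 0], [0, -0.05, -0.01, 0.3, 0, 0, 0]]'
python3 -m inch '[[0, 0, 0, 0, 0, 0, 0], [0, 0, 0, 0, 0, 0, 0]]'; python3 w.py 159.7
```

```text
t: 1.45
tool_pos: [0.3801, 0.3159, 0.106]
tool_rot: [-0.003, 0.177, 0.984, -0.005]
wrist_force: [-1.9, -1.1, -0.3]
width: -0.0001
gripper_force: 0.0
t: 1.62
tool_pos: [0.3849, 0.3205, 0.1129]
tool_rot: [0.001, 0.176, 0.984, 0.001]
wrist_force: [0.8, 0.2, 1.0]
width: 0.0002
gripper_force: 0.0
1.6167 [0.3849 0.3205 0.1129] to go [-0.009  -0.0069  0.0959] x ang 159.68547790517056 r 0.14723669560527852 ang 157.08585180480654 [0.8149 0.1596 1.0025]
```

To row units: 0.06 m is 0.15, 0.045 m is 0.1125.

```bash

python3 -m inch '[[0, -0.0225, -0.0175, 0.05, 0, 0, 0], [0, -0.0225, -0.0175, 0.1125, 0, 0, 0], [0, -0.0225, -0.0175, 0.15, 0, 0, 0], [0, -0.0225, -0.0175, 0.15, 0, 0, 0], [0, -0.0225, -0.0175, 0.15, 0, 0, 0]]'; python3 w.py 159.7
python3 - <<'E'
from h import *
p,d=camera("scene");cv2.imwrite("pics/s2.png",cv2.resize(p[90:270,70:290],None,fx=3,fy=3))
E
```

```text
t: 2.03
tool_pos: [0.3909, 0.311, 0.0529]
tool_rot: [0.001, 0.176, 0.984, 0.001]
wrist_force: [0.2, -1.1, 0.1]
width: 0.0003
gripper_force: 0.0
2.0333 [0.3909 0.311  0.0529] to go [-0.0001  0.0001  0.0359] x ang 159.69217715439063 r 0.13816426899408277 ang 159.77851261914404 [ 0.245  -1.1401  0.0879]
```

View pics/s2.png

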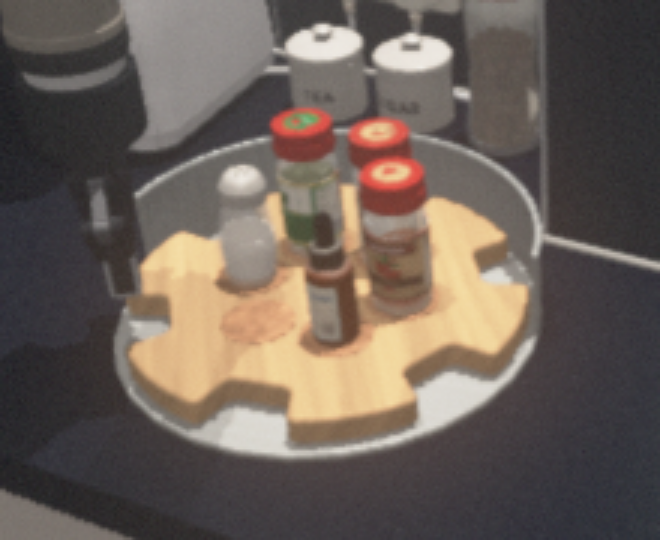

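The shut fingertips at (122,290) hang directly over the notch near (150,320), clear of the shaker. Lowering and starting the push.

To row units: 0.036 m is 0.09, 0.024 m is 0.06.

```bash

python3 -m inch '[[0, 0, 0, 0.03, 0, 0, 0], [0, 0, 0, 0.06, 0, 0, 0], [0, 0, 0, 0.09, 0, 0, 0], [0, 0, 0, 0.09, 0, 0, 0]]'; python3 w.py 159.7
python3 -m inch '[[0, 0, -0.0138, 0, 0, 0, -0.0127], [0, -0.001, -0.0275, 0, 0, 0, -0.0255], [0, -0.0025, -0.038, 0, 0, 0, -0.035], [0, -0.0035, -0.0483, 0, 0, 0, -0.0446], [0, -0.005, -0.0585, 0, 0, 0, -0.0541]]'; python3 w.py 169.4
python3 - <<'E'
from m import *
measure("3")
E
```

```text
t: 2.42
tool_pos: [0.39, 0.3104, 0.0157]
tool_rot: [0.0, 0.176, 0.984, 0.0]
wrist_force: [-0.4, -0.3, -0.2]
width: -0.0002
gripper_force: 0.0
2.4167 [0.39   0.3104 0.0157] to go [-0.0008  0.001  -0.0013] x ang 159.7046859058459 r 0.1387941896663818 ang 160.12296900685635 [-0.4497 -0.3057 -0.2065]
t: 2.83
tool_pos: [0.3851, 0.289, 0.0175]
tool_rot: [0.001, 0.091, 0.996, 0.002]
wrist_force: [0.3, 0.7, -0.7]
width: -0.0
gripper_force: 0.5
2.8333 [0.3851 0.289  0.0175] to go [ 0.0001 -0.0004  0.0005] x ang 169.52470869108112 r 0.1378653709498524 ang 169.21733999753855 [ 0.2844  0.723  -0.6564]
top guard ends [-45.1774 -43.2989 -41.397  121.1558 122.9547 124.1432] lobe phase 13.600024573811561
  grey 0.07 21 [0.4777 0.2901 0.0795] ang 147.9024819699508
  grey 0.1 144 [0.4832 0.3029 0.1172] ang 133.27938889349625
scene guard ends [-45.2479 -44.5948 -44.1353 186.3737 186.9904 187.1431] lobe phase 12.496620291804383
  grey 0.04 226 [0.4758 0.2889 0.0585] ang 150.05998275803265
  grey 0.07 379 [0.4881 0.2975 0.0818] ang 133.38744686124863
  grey 0.1 308 [0.4879 0.2959 0.109 ] ang 134.8907517767807
```

The tray follows (about 4° so far) and the salt stands steadily. Continuing the sweep.

To row units: -0.0274 m is -0.0685, -0.022 m is -0.055, -0.2 rad is -0.0637.

```bash

python3 -m inch '[[0, -0.0003, -0.0138, 0, 0, 0, -0.0127], [0, -0.001, -0.0275, 0, 0, 0, -0.0255], [0, -0.0025, -0.0413, 0, 0, 0, -0.0382], [0, -0.0045, -0.055, 0, 0, 0, -0.0509], [0, -0.007, -0.0685, 0, 0, 0, -0.0637]]' >/dev/null
python3 -m inch '[[0, -0.0003, -0.0138, 0, 0, 0, -0.0127], [0, -0.001, -0.0275, 0, 0, 0, -0.0255], [0, -0.0025, -0.0413, 0, 0, 0, -0.0382], [0, -0.0045, -0.055, 0, 0, 0, -0.0509], [0, -0.007, -0.0685, 0, 0, 0, -0.0637]]'; python3 w.py 192.3
python3 -c "
from m import *
measure('4')"
```

```text
t: 3.77
tool_pos: [0.386, 0.2338, 0.0168]
tool_rot: [0.002, -0.108, 0.994, 0.001]
wrist_force: [0.1, 0.9, 0.3]
width: 0.0001
gripper_force: 0.6
3.7667 [0.386  0.2338 0.0168] to go [ 0.0003  0.0001 -0.0002] x ang -167.5744620639897 r 0.13770077322829627 ang 192.32402951227505 [0.1288 0.8736 0.2988]
top guard ends [-44.698  -42.8506 -40.7913 121.3666 122.9831 124.3292] lobe phase -24.07290935056557
  grey 0.07 20 [0.4696 0.2712 0.0836] ang 171.0676323950757
  grey 0.1 140 [0.4689 0.2858 0.1175] ang 156.34107915052002
scene guard ends [-45.1414 -44.4535 -43.2358 208.8713 209.749  211.2482] lobe phase -23.162695852033735
  grey 0.04 302 [0.468  0.269  0.0589] ang 173.64182358605402
  grey 0.07 416 [0.5003 0.2802 0.082 ] ang 139.9337505166902
  grey 0.1 357 [0.4825 0.2807 0.1084] ang 155.2469157376062
```

To row units: -0.0274 m is -0.0685, -0.022 m is -0.055, -0.2 rad is -0.0637.

```bash

python3 -m inch '[[0, -0.0003, -0.0138, 0, 0, 0, -0.0127], [0, -0.001, -0.0275, 0, 0, 0, -0.0255], [0, -0.0025, -0.0413, 0, 0, 0, -0.0382], [0, -0.0045, -0.055, 0, 0, 0, -0.0509], [0, -0.007, -0.0685, 0, 0, 0, -0.0637]]' >/dev/null
python3 -m inch '[[0, -0.0003, -0.0138, 0, 0, 0, -0.0127], [0, -0.001, -0.0275, 0, 0, 0, -0.0255], [0, -0.0025, -0.0413, 0, 0, 0, -0.0382], [0, -0.0045, -0.055, 0, 0, 0, -0.0509], [0, -0.007, -0.0685, 0, 0, 0, -0.0637]]' ; python3 w.py 215.2
python3 -m inch '[[0, -0.0003, -0.0138, 0, 0, 0, -0.0127], [0, -0.001, -0.0275, 0, 0, 0, -0.0255], [0, -0.0025, -0.0413, 0, 0, 0, -0.0382], [0, -0.0045, -0.055, 0, 0, 0, -0.0509], [0, -0.007, -0.0685, 0, 0, 0, -0.0637]]'
python3 -m inch '[[0, -0.0003, -0.0138, 0, 0, 0, -0.0127], [0, -0.001, -0.0275, 0, 0, 0, -0.0255], [0, -0.0025, -0.0413, 0, 0, 0, -0.0382], [0, -0.0045, -0.055, 0, 0, 0, -0.0509], [0, -0.007, -0.0685, 0, 0, 0, -0.0637]]'; python3 w.py 238.1
python3 - <<'E'
from m import *
measure('5')
p=cv2.imread("pics/scene_5.png");cv2.imwrite("pics/s5.png",cv2.resize(p[90:270,70:290],None,fx=3,fy=3))
E
```

```text
t: 4.7
tool_pos: [0.4077, 0.1834, 0.0162]
tool_rot: [0.001, -0.303, 0.953, 0.0]
wrist_force: [-0.2, 0.8, 1.1]
width: 0.0003
gripper_force: 0.5
4.7 [0.4077 0.1834 0.0162] to go [-0.0002  0.0002 -0.0008] x ang -144.69488422834405 r 0.1381558943680852 ang 215.2637203514338 [-0.1901  0.7842  1.075 ]
t: 5.12
tool_pos: [0.4257, 0.1625, 0.0161]
tool_rot: [0.001, -0.397, 0.918, 0.0]
wrist_force: [0.0, 1.4, 0.5]
width: -0.0003
gripper_force: 0.5
t: 5.53
tool_pos: [0.4474, 0.1457, 0.0161]
tool_rot: [0.001, -0.486, 0.874, 0.0]
wrist_force: [-0.1, 0.8, 1.8]
width: 0.0002
gripper_force: 0.5
5.5333 [0.4474 0.1457 0.0161] to go [-0.0004  0.0001 -0.0009] x ang -121.78061859761773 r 0.13842344610093069 ang 238.12497030474034 [-0.094   0.8304  1.8173]
top guard ends [-45.2413 -43.3248 -41.2661 121.304  122.8483 124.3415] lobe phase 22.295874613501628
  grey 0.07 13 [0.4638 0.2279 0.0844] ang 211.91963855832955
  grey 0.1 138 [0.4657 0.2411 0.1173] ang 201.99177175218156
scene guard ends [-138.7298 -137.8787 -136.9574  122.0938  123.2585  124.3926] lobe phase 21.912641489060743
  grey 0.04 140 [0.5593 0.2144 0.0576] ang 308.46225783125954
  grey 0.07 140 [0.5532 0.2777 0.0777] ang 23.8587804032622
  grey 0.1 135 [0.5624 0.2703 0.1069] ang 9.684561733189675
```

View pics/s5.png

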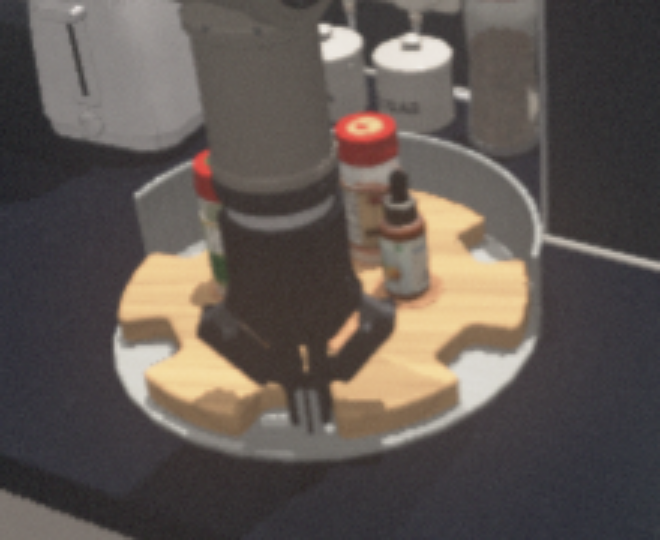

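The fingers are still in the notch (310,415), pushing its flank, and the jars stand clear. About 17.5° remain; I'll push 15° and then measure.

To row units: -0.0274 m is -0.0685, -0.022 m is -0.055, -0.2 rad is -0.0637.

```bash

python3 -m inch '[[0, -0.0003, -0.0138, 0, 0, 0, -0.0127], [0, -0.001, -0.0275, 0, 0, 0, -0.0255], [0, -0.0025, -0.0413, 0, 0, 0, -0.0382], [0, -0.0045, -0.055, 0, 0, 0, -0.0509], [0, -0.007, -0.0685, 0, 0, 0, -0.0637]]' >/dev/null
python3 -m inch '[[0, 0, -0.01, 0, 0, 0, -0.0095], [0, -0.0005, -0.0175, 0, 0, 0, -0.0159], [0, -0.0005, -0.0208, 0, 0, 0, -0.0191], [0, -0.0005, -0.0208, 0, 0, 0, -0.0191]]' ; python3 w.py 253
python3 -c "
from m import *
measure('6')"
```

```text
t: 6.38
tool_pos: [0.4796, 0.1303, 0.0155]
tool_rot: [0.0, -0.595, 0.804, -0.0]
wrist_force: [-0.0, -0.8, -0.1]
width: 0.0002
gripper_force: 0.0
6.3833 [0.4796 0.1303 0.0155] to go [-0.0011 -0.0002 -0.0015] x ang -106.97567089054559 r 0.13905785154427952 ang 252.9088865220441 [-0.0122 -0.7976 -0.0518]
top guard ends [-44.6813 -43.3234 -41.3788 120.3794 122.1688 124.3689] lobe phase -23.38802930899024
  grey 0.1 134 [0.4732 0.2285 0.1178] ang 216.23455921619257
scene guard ends [-125.505  -124.2567 -123.3794  121.083   122.9627  124.5302] lobe phase -23.992198601446702
  grey 0.04 99 [0.5721 0.2231 0.0603] ang 322.0991262398098
  grey 0.07 306 [0.4588 0.2286 0.0848] ang 209.29478640166434
  grey 0.1 212 [0.4676 0.23   0.1095] ang 212.14494658502636
```

To row units: -0.0069 m is -0.0173, -0.005 m is -0.0125, -0.05 rad is -0.0159.

```bash

python3 -m inch '[[0, 0, -0.0063, 0, 0, 0, -0.0057], [0, 0, -0.0125, 0, 0, 0, -0.0115], [0, 0, -0.0173, 0, 0, 0, -0.0159], [0, 0, -0.0173, 0, 0, 0, -0.0159]]'; python3 w.py 256
python3 -m inch '[[0, 0, 0.0125, 0, 0, 0, 0], [0, 0, 0.025, -0.005, 0, 0, 0], [0, 0, 0.03, -0.05, 0, 0, 0], [0, 0, 0.03, -0.125, 0, 0, 0], [0, 0, 0.03, -0.2125, 0, 0, 0]]'
python3 -m inch '[[0, 0.075, 0, -0.075, 0, 0, 0], [0, 0.15, 0, -0.15, 0, 0, 0], [0, 0.2125, 0, -0.225, 0, 0, 0], [0, 0.25, 0, -0.3, 0, 0, 0], [0, 0.25, 0, -0.3, 0, 0, 0]]'
python3 - <<'E'
from m import *
measure('7')
p=cv2.imread("pics/top_7.png")[140:320,90:280];p=cv2.resize(p,None,fx=3,fy=3,interpolation=2)
t=cv2.imread("pics/scene_7.png")[90:270,70:290];t=cv2.resize(t,(230,190))
p[-0 or 0:0]=0;cv2.imwrite("pics/t7.png",p)
E
```

```text
t: 6.82
tool_pos: [0.4866, 0.128, 0.0154]
tool_rot: [0.0, -0.615, 0.788, -0.0]
wrist_force: [-0.5, 0.6, -0.7]
width: 0.0003
gripper_force: 0.1
6.8167 [0.4866 0.128  0.0154] to go [-0.0014 -0.0002 -0.0016] x ang -104.04822330260171 r 0.13943029287544564 ang 255.932373924864 [-0.4993  0.5608 -0.7037]
t: 7.23
tool_pos: [0.4718, 0.1305, 0.0997]
tool_rot: [-0.002, -0.615, 0.788, 0.001]
wrist_force: [0.3, -0.1, 0.5]
width: -0.0
gripper_force: 0.0
t: 7.65
tool_pos: [0.4525, 0.0306, 0.2261]
tool_rot: [0.004, -0.613, 0.79, -0.003]
wrist_force: [0.8, 0.1, 0.4]
width: 0.0001
gripper_force: 0.0
top guard ends [-45.222  -43.4939 -41.9074 121.6118 123.1826 124.3898] lobe phase -20.595739769684275
  grey 0.07 22 [0.4734 0.2111 0.0853] ang 227.88248387272318
  grey 0.1 144 [0.4744 0.2251 0.1177] ang 219.52778394755651
scene guard ends [-45.0614 -43.6151 -42.5303 122.4425 124.0317 124.538 ] lobe phase -20.789242665207908
  grey 0.04 359 [0.4802 0.216  0.0583] ang 229.54347465974942
  grey 0.07 477 [0.4726 0.2297 0.0825] ang 214.99096330785295
  grey 0.1 309 [0.4755 0.2262 0.1089] ang 219.39675323969786
```

View pics/t7.png

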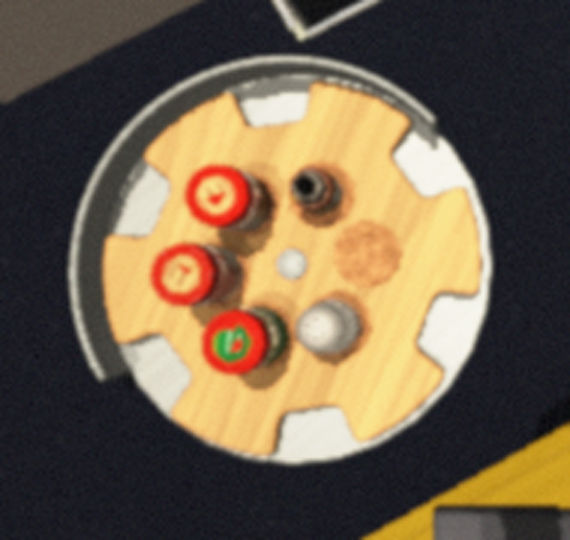

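View pics/scene_7.png

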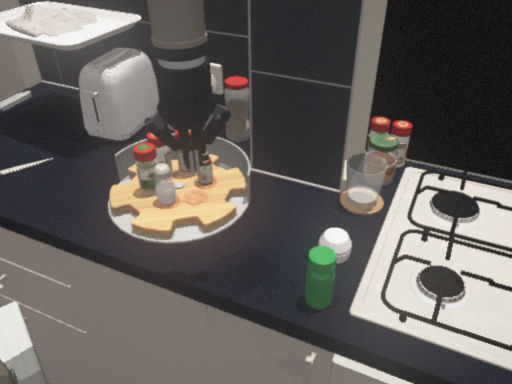

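The salt shaker (crop px (328,328)) stands upright on its pad at the front, with pad and dome at 219.4–219.5° against a front of 219.7°. The tray is at rest, the timer hasn't moved from (335,243) in the scene view, and the arm is clear.

```bash
python3 -m inch '[[0, 0, 0, 0, 0, 0, 0], [0, 0, 0, 0, 0, 0, 0], [0, 0, 0, 0, 0, 0, 0], [0, 0, 0, 0, 0, 0, 0]]' >/dev/null; python3 -c "
from plant import *
print(close_job())"
```

```text
the job is handed in; nothing more can be done
None
```

I pushed the tray about 90° counter-clockwise by its rim notch; the salt shaker measured within about 0.3° of the front, the tray was at rest and the timer unmoved, and I've handed the job in (no verdict was returned).

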